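# Shut a bound volume in its shelf case and tuck the hold-down tab

### The arm

A 7-joint arm with a two-finger parallel gripper is mounted at the origin on the work surface. World frame = base frame: x ahead of the robot, y to its left, z up, the work surface at z = 0. Lengths are in m, angles in rad, forces in N, time in s.
With the tool pointing down it reaches from about 0.425 to 0.95 m from the base axis. Payload 16.7 kg.
Tool frame: the origin (TCP) lies on the centre line of the jaws, within the pads' length; the fingertips stand 22 mm ahead of it and the grasp point (between the pads) lies 3 mm ahead of it; z points along the fingers, y is the line along which they close (so a half turn about z gives the same grasp; the last joint's range is limited). The gripper opens to 94 mm and grips with 3 to 60 N. Pads are 16 mm wide; open, the fingers measure 119 mm over their backs; the gripper's body (75 mm by 177 mm) begins 78 mm behind the grasp point.
Start: joints at [-1.3, 0.426, 0.074, 1.606, -0.034, 1.111, -0.067], TCP at [0.275, 0.616, 0.227] pointing down, gripper open.
Joint ranges: [-2.85, 2.85], [-0.5, 2.14], [-1.23, 1.37], [0.21, 2.46], [-1.02, 4.16], [0.16, 2.05], [-2.73, 2.73]. Speed limits (rad/s): [1.89, 1.89, 2.39, 2.39, 3.01, 3.01, 3.01].

### API

Orientations are given as a unit quaternion [w, x, y, z].
In Python, from rig import readout, viewer, env gives the robot as it stands.
- The arm moves only by the tool play_rows, never from a script. Its argument "commands" is a list of rows, each a list of 7 numbers: the shift along the tool's x, y, z each as a share of 300 mm, from -1 to 1, then the turn, a rotation vector about the tool's x, y, z each as a share of 360 degrees, from -1 to 1, then the gripper's target within -1 to 1 (fully open at 1, half-way at 0, shut at -1). In form: [[dx, dy, dz, rx, ry, rz, claw], ...]. A call has 1 to 12 rows; each row is the pose to reach, as a shift and turn from the pose commanded when the call began, along the tool's axes at that moment, turning the shorter way round; what a row does not reach only later rows make up. A row lasts 1/10 s, in which the tool goes at most 50 mm and 8.59 degrees, less where a joint would pass 70% of its speed; a pose out of reach is approached as far as the arm can. A call with a number of a shift or a turn outside -1 to 1 is refused whole. A call with a gripper value outside its range is refused whole. The fingers move at their own pace and stop on an object; "force" is the grip in N (left out, the last holds). Time passes only in rows, so rows that repeat a pose let the fingers close. It gives the time, the measured TCP pose, the force and the opening at its end, in the units of the state.
- readout.observe(): the state, without advancing time (a new reading comes with each control period).
- viewer.read_camera(name): name is "scene" or "side" or "wrist"; returns (picture, depth): 384x512x3 uint8, red, green, blue; 384x512 float32, m along the optical axis (not along the pixel's ray), 0 where there is no reading.
- viewer.camera_info(name): a dict with "K" (3x3 intrinsics, pixels), "view" (4x4, takes a point from world to camera coordinates). Camera axes: x right, y up, looking along -z (the intrinsics and any distortion apply to the point x, -y, -z); pixel columns grow to the right and rows downward; lengths in m; the calibration is good to about 2 mm. The wrist camera is an equidistant fisheye: a pixel r from the principal point sees the ray r / f radians off the axis. A picture is of the moment at which its call begins: read the wrist's pose just before it. camera_info takes no time and is no camera call; for the wrist camera it gives the pose at the moment of the call.
- env.hand_in(): hands the job in, once; it reports no verdict.
The state is a dict: "time": time; "joint_positions": joint angles; "qd": joint speeds; "joint_torque": joint torques, N m; "position": TCP position; "tcp_rot": TCP orientation; "ft_force": force on the tool from outside, world axes, zero at the start; "torque": the same for the moment, N m; "grip_width": opening from 0.0 (shut) to 1.0 (fully open).
Only numpy, scipy, OpenCV 4.12 (cv2) and the standard library are available. Lean on these libraries where they do the work, as an engineer would, in place of code of your own. Each camera call takes 0.05 s, during which the arm holds its last target. There are 200 camera calls.

### The job

The dark bound volume is sticking out of its grey shelf case. Push it fully into the case with the fingertips until its tail is flush with the mouth; then fold the hinged red tab over it and slide the tab forward by its black ridge until its white edge is tucked fully home beneath the steel lip, so that it stays down by itself when you let go. Pinch and lift nothing, and leave the other things on the table where they are.

Things in the scene. Friction and masses are not known exactly. Their poses are not given: they have to be found in the camera images.
- case: grey open-topped shelf case, fixed, outside 123 (its x) x 196 (y) x 34 mm high; origin on the table under its middle. Floor 5 mm thick; side walls at x = +-55.5 to 61.5 mm; inner face of the end wall at y = -95, open mouth at y = +95 mm. The tab stands on the -x side and folds towards +x, where the lip is; both centred on y = -20 mm. Hinge cheeks 52 mm high at x = -82 to -30, y = -61 and +21 mm
- volume_mid (a point): centre of the dark brown bound volume, loose, 105 (x) x 190 (y) x 30 mm high, 0.45 to 0.8 kg, lying on the floor of the case, its top 35 mm above the table; axes as the case's. Fully in, this point is at y = 0 in the case's frame; at the start 30 to 55 mm further to +y. It slides towards -y, 2 to 4 mm of play at each side. Only slide it, never raise it
- volume_tail (a point): middle of the volume's end face that sticks out of the mouth (the face to push on), 20 mm above the table; the face is 105 mm wide
- hinge_line (a point): middle of the tab's hinge line, 42 mm above the table, at x = -67 mm, y = -20 mm in the case's frame when the slide is at 0; it moves towards the case's +x with the slide. The line runs along the case's y
- tab_hinge (a joint): angle of the red tab, rad: 0 = flat over the volume towards the case's +x, 1.57 = upright, more = leaning outwards (-x), stop at 2.0. A rigid plate 60 mm wide, 4 mm thick, reaching 123 mm from the hinge line. It stays where it starts, but springs up if folded flat and let go untucked (about 0.07 N m). Flat, it rests on its own stop, its top 44 mm above the table, clear of the volume
- tab_slide (a joint): how far the tab has slid in its hinge slots towards the lip (case's +x), m: 0 to 0.003 at the start, 0.026 = fully home. It can slide at any tab angle, needs about 4 N and stays where it is left. Have the tab flat before sliding it, or its edge meets the lip instead of going under; flat, with the slide at 0, the edge is 6 mm short of the lip's flared guide
- tab_edge (a point): middle of the tab's free edge (its last 16 mm are white), 123 mm from the hinge line
- tab_ridge (a point): on the hinge-side face of the black ridge across the tab's outer (upper when folded) side, 82 mm from the hinge line, 7 mm off the tab's mid-plane; the ridge is 50 mm long, 4 mm thick, 10 mm high. A fingertip between hinge and ridge, resting on the tab, can push the ridge towards the lip
- lip_mouth (a point): middle of the inner edge of the fixed steel lip, 70 mm wide, on the case's +x side; the lip runs from here 21 mm towards +x (the edge goes 11 mm beneath it), its underside 48.5 mm above the table (4.5 mm above the top of the flat tab), its top 53 mm; a flared guide slopes up from this edge 10 mm towards the hinge, to 59 mm above the table
- stamp: self-inking stamp, black foot and red top, 45 x 30 x 72 mm, standing loose; origin under its middle. Leave alone
- stapler: blue and black stapler, 120 x 34 x 52 mm, lying loose; origin under its middle. Leave alone
- tape_roll: pale roll of tape lying flat, 72 mm across, 19 mm high, loose; origin under its middle. Leave alone
- sponge: yellow cleaning block 75 x 45 x 32 mm, loose; origin under its middle. Leave alone
- loupe: dark round standing magnifier, 52 mm across, 46 mm high, loose; origin under its middle. Leave alone
- clip_tray: clear empty clip tray 90 x 70 x 25 mm, loose; origin under its middle. Leave alone
- volume_b: second bound volume, blue-grey, 105 x 190 x 30 mm, lying loose on the table; origin under its middle. Leave alone
Not all that is in view belongs to the job. There is more than one size of the case; the job needs the largest.

How it is judged:
On the way, in this order (a step that is already met when the one before it is completed fails the run):
1. the volume is pushed fully into the case while the tab is still open (y of volume_mid in the frame of case below 0.006 m and z of volume_mid in the frame of case below 0.026 m and angle between volume_mid's own z axis and vertical below 0.05 rad and value of joint tab_hinge above 0.8 rad), for 0.2 s.
2. the tab is folded flat and its edge is fully home beneath the lip (value of joint tab_hinge below 0.08 rad and value of joint tab_slide above 0.021 m), for 0.2 s.
At the end, for the whole second after the job is handed in: The volume lies flat in the case within 6 mm of fully in, and the tab, let go, stays folded (hinge below 0.08 rad) with its slide at 21 mm or more of 26 mm, its edge beneath the lip (all of step 2 and y of volume_mid in the frame of case below 0.006 m and z of volume_mid in the frame of case below 0.026 m and angle between volume_mid's own z axis and vertical below 0.05 rad and velocity of joint tab_hinge below 0.05 rad/s); the robot touches nothing.
It fails at once if the volume is lifted or tipped: its centre 6 mm above where it lies, or tilted over 0.12 rad (z of volume_mid in the frame of case above 0.026 m or angle between volume_mid's own z axis and vertical above 0.12 rad).
It fails at once if another thing on the table is moved by more than 25 mm (distance of any of stamp, stapler, tape_roll, sponge, loupe, clip_tray, volume_b from where it was at the start of the episode above 0.025 m).
It also fails if it takes over 54 s, if anything falls off the work surface, if the arm or the gripper's body presses on something with over 40 N, if the wrist force passes 120 N, or if a joint passes its speed limit or range.

## Working session

There is one attempt and no reset: what is moved stays moved. The work goes in short steps, Python scripts to look and compute and a tool call to move; the robot and the scene stay as the last step left them, time stands still between calls to the robot, and variables do not carry over. Pictures are saved under pics/ and viewed, on a budget of 10 in all, crops included, one or two more only if the job needs it, and the job is handed in when it is done.

Besides the shell and the picture viewer there is one more tool, called after ">>>" by a JSON object that holds its "method" and its "body", one argument or row to a line. play_rows: Moves the arm, as the interface text tells. Shift numbers are shares of 300 mm and turn numbers shares of 360 degrees, none past 1 either way. Its arguments: {"type":"object","properties":{"commands":{"type":"array"},"force":{"type":"number"}},"required":["commands"]}

```bash
mkdir -p pics; ls; cat > h.py <<'E'
import numpy as np,cv2
from rig import readout,viewer,env
def snap(n):
    i=viewer.camera_info(n); im,d=viewer.read_camera(n); np.savez(f'pics/{n}.npz',im=im,d=d,K=i['K'],V=i['view']); return im,d,np.array(i['K']),np.array(i['view'])
def load(n):
    z=np.load(f'pics/{n}.npz'); return z['im'],z['d'],z['K'],z['V']
def cloud(d,K,V):
    v,u=np.mgrid[:d.shape[0],:d.shape[1]]
    c=np.stack([(u-K[0,2])/K[0,0]*d,-(v-K[1,2])/K[1,1]*d,-d],-1)
    T=np.linalg.inv(V); return c@T[:3,:3].T+T[:3,3]
def proj(p,K,V):
    c=V[:3,:3]@np.asarray(p)+V[:3,3]; return K[0,0]*c[0]/-c[2]+K[0,2],K[1,1]*-c[1]/-c[2]+K[1,2]
E
python3 - <<'E'
from h import *
for n in('scene','side'):
    im,d,K,V=snap(n); cv2.imwrite(f'pics/{n}0.png',im[...,::-1]); print(n,K.tolist(),np.linalg.inv(V).round(3).tolist(),(d>0).mean())
print(viewer.camera_info('scene').keys())
print(readout.observe())
E
```

```text
pics
scene [[422.1798374506371, 0.0, 253.47243779275396], [0.0, 422.1798374506371, 189.161057800858], [0.0, 0.0, 1.0]] [[0.569, -0.484, 0.664, 1.296], [0.822, 0.331, -0.463, -0.411], [0.005, 0.81, 0.587, 0.697], [0.0, 0.0, 0.0, 1.0]] 0.9958394368489584
side [[493.9429936873613, 0.0, 260.67150937740115], [0.0, 493.9429936873613, 182.15900176474332], [0.0, 0.0, 1.0]] [[0.769, 0.466, -0.437, -0.049], [-0.639, 0.579, -0.507, -0.671], [0.016, 0.669, 0.743, 1.135], [0.0, 0.0, 0.0, 1.0]] 0.9960530598958334
dict_keys(['K', 'view'])
{'time': 0.1, 'joint_positions': array([-1.30050088,  0.4266192 ,  0.0738138 ,  1.60653563, -0.03407943,
        1.11082666, -0.06711349]), 'qd': array([ 4.31315610e-05, -5.32391349e-04, -4.00909444e-04, -2.41385713e-03,
        7.94412994e-04, -5.07686799e-04,  2.19988928e-04]), 'joint_torque': array([ 6.48284244e-03, -9.37473607e+01,  3.67566437e+00, -4.55046916e+01,
       -4.87032719e-02,  1.66485709e-02,  5.49493575e-05]), 'position': array([0.27496586, 0.61604458, 0.22688125]), 'tcp_rot': array([-7.96339913e-05,  2.08359865e-01,  9.78052068e-01, -5.59908876e-04]), 'ft_force': array([-0.2538476 , -0.0803629 , -0.32859537]), 'torque': array([-0.02766095,  0.02051602, -0.03402537]), 'grip_width': 0.9990458772831444}
```

View pics/scene0.png

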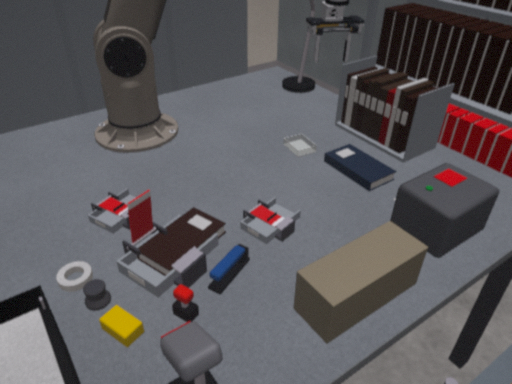

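View pics/side0.png

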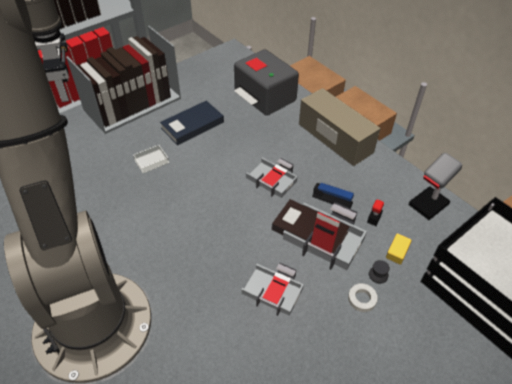

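The views show three grey cases with red tabs. In the scene view they are at (115,207), small and folded; (175,245), largest, with a brown volume sticking out to the upper right and its red tab upright at (141,215); and (270,218), small and folded. The one at (175,245), seen at (320,232) in the side view, matches the description. The blue-grey volume at (360,165) is the decoy. Next I measure and take the close crop.

```bash
python3 - <<'E'
from h import *
crops=[]
for n,(x0,y0,x1,y1) in(('scene',(80,170,280,320)),('side',(240,180,400,300))):
    im,d,K,V=load(n); P=cloud(d,K,V)
    crops.append(cv2.resize(im[y0:y1,x0:x1,::-1],(800,600) if 0 else (560,420 if n=='scene' else 420),interpolation=cv2.INTER_CUBIC)[:300 if 0 else 420])
    m=np.zeros(d.shape,bool); m[y0:y1,x0:x1]=1
    hsv=cv2.cvtColor(im,cv2.COLOR_RGB2HSV)
    # volume top
    v=m&(abs(P[...,2]-.035)<.006)&(im.max(-1)<75)&(im[...,0]>im[...,2]*1.2)
    nc,lab,st,ce=cv2.connectedComponentsWithStats(v.astype(np.uint8)); k=1+st[1:,4].argmax(); v=lab==k
    q=P[v]; print(n,'vol',v.sum(),q.mean(0).round(4),cv2.minAreaRect((q[:,:2]*1000).astype(np.float32)))
    r=m&(hsv[...,1]>150)&((hsv[...,0]<8)|(hsv[...,0]>172))&(im[...,0]>60)
    nc,lab,st,ce=cv2.connectedComponentsWithStats(r.astype(np.uint8))
    for k in range(1,nc):
        if st[k,4]>60:
            q=P[lab==k]; print('red',st[k],ce[k].round(),q.min(0).round(3),q.max(0).round(3),q.mean(0).round(3))
    t=m&(P[...,2]>.02)&(P[...,2]<.1); print(np.median(P[m&(P[...,2]<.01)][:,2]))
cv2.imwrite('pics/crop1.png',cv2.resize(crops[0],(640,480))); cv2.imwrite('pics/crop2.png',cv2.resize(crops[1],(640,480)))
im,d,K,V=load('scene');print(proj([.275,.616,.227],K,V))
E
```

```text
scene vol 2003 [ 0.6092 -0.1425  0.0353] ((603.82763671875, -130.38677978515625), (104.2833023071289, 187.87185668945312), 19.08823585510254)
red [ 99 197  28  17 252] [113. 205.] [ 0.352 -0.411  0.012] [ 1.296 -0.193  0.697] [ 0.399 -0.222  0.033]
red [129 198  24  43 663] [140. 219.] [ 0.474 -0.411  0.024] [ 1.296 -0.179  0.697] [ 0.577 -0.21   0.104]
red [251 205  29  19 272] [265. 214.] [ 0.604 -0.411  0.013] [1.296 0.109 0.697] [0.656 0.069 0.043]
red [174 284  19  19 258] [183. 293.] [ 0.707 -0.411  0.005] [ 1.296 -0.182  0.697] [ 0.793 -0.219  0.079]
0.00040361256887633257
side vol 795 [ 0.5871 -0.0968  0.0344] ((590.1560668945312, -91.4161148071289), (108.54611206054688, 106.36400604248047), 20.928743362426758)
red [373 200  11  13 104] [378. 206.] [ 0.759 -0.232  0.057] [ 0.796 -0.201  0.076] [ 0.775 -0.218  0.069]
red [311 219  27  33 500] [324. 236.] [-0.049 -0.671  0.033] [ 0.635 -0.131  1.135] [ 0.567 -0.211  0.102]
red [264 277  24  23 323] [275. 289.] [ 0.362 -0.244  0.024] [ 0.433 -0.191  0.039] [ 0.397 -0.22   0.03 ]
-0.00012017072915382343
(np.float64(330.5036487342058), np.float64(55.336208941161516))
```

View pics/crop1.png

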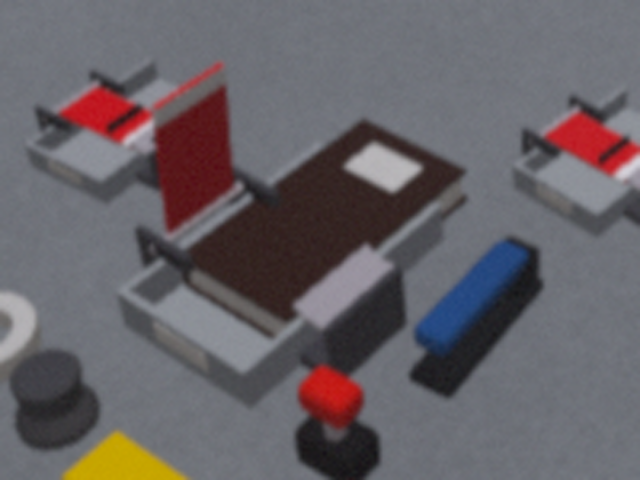

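View pics/crop2.png

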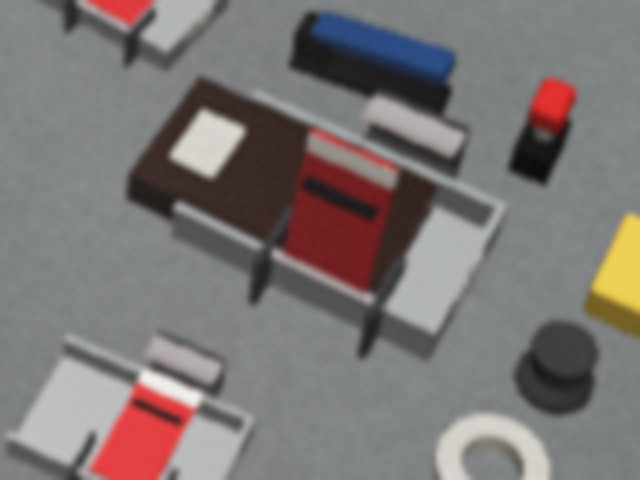

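The crops confirm the choice. The tab is upright on the hinge side, its ridge and white edge are visible, the lip is opposite, and the volume sticks out past the mouth. Now the geometry.

```bash
python3 - <<'E'
from h import *
for n in('scene','side'):
    im,d,K,V=load(n); P=cloud(d,K,V); X,Y,Z=P[...,0],P[...,1],P[...,2]
    near=(np.hypot(X-.64,Y+.16)<.22)
    sat=im.max(-1).astype(int)-im.min(-1)
    # lip
    m=near&(Z>.048)&(Z<.06)&(sat<40)&(im.min(-1)>95)
    nc,lab,st,ce=cv2.connectedComponentsWithStats(m.astype(np.uint8)); 
    for k in range(1,nc):
        if st[k,4]>25:
            q=P[lab==k]; r=cv2.minAreaRect((q[:,:2]*1000).astype(np.float32)); print(n,'lip?',st[k,4],ce[k].round(),q.mean(0).round(4),r)
    th=np.radians(19.1); R=np.array([[np.cos(th),np.sin(th)],[-np.sin(th),np.cos(th)]])
    # red tab
    hsv=cv2.cvtColor(im,cv2.COLOR_RGB2HSV)
    r=near&(hsv[...,1]>150)&((hsv[...,0]<8)|(hsv[...,0]>172))&(Z<.17)&(Z>.05)&(np.hypot(X-.57,Y+.21)<.1)
    r=cv2.erode(r.astype(np.uint8),np.ones((3,3)))>0
    q=P[r]; c=np.median(q,0); u,s,vt=np.linalg.svd(q-q.mean(0)); print('tab',len(q),c.round(4),'normal',vt[2].round(3),s, np.degrees(np.arctan2(vt[2][1],vt[2][0])))
    # grey wall tops
    w=near&(abs(Z-.034)<.004)&(sat<30)&(im.min(-1)>75)
    q=P[w][:,:2]@R.T; q0=np.array([.63,-.17])@R.T
    hx=np.histogram(q[:,0],bins=np.arange(-.15,.15,.004)+q0[0]); hy=np.histogram(q[:,1],bins=np.arange(-.15,.15,.004)+q0[1])
    print('wall x',[(round(e,3),c) for c,e in zip(*hx) if c>4]); print('wall y',[(round(e,3),c) for c,e in zip(*hy) if c>4])
E
```

```text
scene lip? 339 [186. 260.] [ 0.6963 -0.1639  0.0539] ((696.85302734375, -162.53857421875), (28.466630935668945, 70.99813842773438), 17.65093994140625)
tab 504 [ 0.574  -0.2088  0.1022] normal [ 0.934  0.336 -0.122] [0.55061109 0.34202522 0.02036202] 19.805258055777806
wall x [(np.float64(0.466), np.int64(33)), (np.float64(0.47), np.int64(94)), (np.float64(0.474), np.int64(46)), (np.float64(0.482), np.int64(7)), (np.float64(0.494), np.int64(5)), (np.float64(0.498), np.int64(20)), (np.float64(0.502), np.int64(16)), (np.float64(0.506), np.int64(26)), (np.float64(0.51), np.int64(27)), (np.float64(0.514), np.int64(21)), (np.float64(0.518), np.int64(24)), (np.float64(0.522), np.int64(23)), (np.float64(0.526), np.int64(21)), (np.float64(0.53), np.int64(23)), (np.float64(0.534), np.int64(26)), (np.float64(0.538), np.int64(21)), (np.float64(0.542), np.int64(27)), (np.float64(0.546), np.int64(24)), (np.float64(0.55), np.int64(21)), (np.float64(0.554), np.int64(10)), (np.float64(0.558), np.int64(5)), (np.float64(0.562), np.int64(6)), (np.float64(0.566), np.int64(8)), (np.float64(0.57), np.int64
[... 3983 characters left out ...]
4(-0.313), np.int64(17)), (np.float64(-0.309), np.int64(8)), (np.float64(-0.305), np.int64(5)), (np.float64(-0.301), np.int64(7)), (np.float64(-0.297), np.int64(8)), (np.float64(-0.293), np.int64(9)), (np.float64(-0.289), np.int64(6)), (np.float64(-0.285), np.int64(8)), (np.float64(-0.281), np.int64(25)), (np.float64(-0.277), np.int64(25)), (np.float64(-0.273), np.int64(34)), (np.float64(-0.269), np.int64(25)), (np.float64(-0.265), np.int64(22)), (np.float64(-0.261), np.int64(16)), (np.float64(-0.257), np.int64(20)), (np.float64(-0.253), np.int64(18)), (np.float64(-0.249), np.int64(18)), (np.float64(-0.245), np.int64(18)), (np.float64(-0.241), np.int64(5)), (np.float64(-0.229), np.int64(8))]
```

```bash
cat >> h.py <<'E'
from scipy.spatial.transform import Rotation as Ro
TH=np.radians(19.3); O=np.array([.6187,-.1699,0]); CR=Ro.from_euler('z',TH).as_matrix()
TOOL=CR@np.array([[0,1,0],[1,0,0],[0,0,-1.]])   # tool x=case y, tool y=case x, z down
def c2w(p): return O+CR@np.asarray(p,float)
def w2c(p): return CR.T@(np.asarray(p)-O)
def state():
    s=readout.observe(); q=s['tcp_rot']; R=Ro.from_quat([q[1],q[2],q[3],q[0]]).as_matrix()
    print('t',round(s['time'],2),'case',(w2c(s['position'])*1000).round(1),'F case',(CR.T@s['ft_force']).round(1),'g',round(s['grip_width'],3)); return s['position'],R
def rel(p):  # case-frame tcp target -> tool shares
    x,R=state(); print((R.T@(c2w(p)-x)/.3).round(4),(Ro.from_matrix(R.T@TOOL).as_rotvec()/2/np.pi).round(4))
E
python3 -c "
from h import *
rel([0,.185,.20])"
```

```text
t 0.1 case [-64.7 855.4 226.9] F case [-0.3  0.  -0.3] g 0.999
[-1.6907 -1.4768  0.0914] [-2.000e-04  1.000e-04  1.296e-01]
```

>>> {"method": "play_rows", "body": {
  "commands": [
    [-0.845,-0.738,0.05,0,0,0.1296,0],
    [-0.845,-0.738,0.05,0,0,0.1296,0],
    [-0.845,-0.738,0.05,0,0,0.1296,0],
    [-0.845,-0.738,0.05,0,0,0.1296,0],
    [-0.845,-0.738,0.05,0,0,0.1296,0],
    [-0.845,-0.738,0.05,0,0,0.1296,0],
    [-0.845,-0.738,0.05,0,0,0.1296,0],
    [-0.845,-0.738,0.05,0,0,0.1296,0],
    [-0.845,-0.738,0.05,0,0,0.1296,0],
    [-0.845,-0.738,0.05,0,0,0.1296,0]
  ]
}}

```text
time: 1.1
position: [0.4159, 0.3119, 0.2124]
tcp_rot: [-0.0, 0.578, 0.816, -0.0]
ft_force: [0.0, -0.2, -0.6]
grip_width: 0.498
```

```bash
python3 -c "
from h import *
rel([0,.185,.20])"
```

```text
t 1.1 case [-32.2 521.7 212.4] F case [-0.1 -0.2 -0.6] g 0.498
[-1.1225  0.1061  0.0412] [-0.     -0.      0.0002]
```

>>> {"method": "play_rows", "body": {
  "commands": [
    [-1,0.106,0.041,0,0,0,0],
    [-1,0.106,0.041,0,0,0,0],
    [-1,0.106,0.041,0,0,0,0],
    [-1,0.106,0.041,0,0,0,0],
    [-1,0.106,0.041,0,0,0,0],
    [-1,0.106,0.041,0,0,0,0],
    [-1,0.106,0.041,0,0,0,0],
    [-1,0.106,0.041,0,0,0,0]
  ]
}}

```text
time: 1.9
position: [0.5458, 0.0382, 0.1998]
tcp_rot: [-0.0, 0.579, 0.815, -0.0]
ft_force: [-1.1, 0.4, 0.3]
grip_width: 0.501
```

>>> {"method": "play_rows", "body": {
  "commands": [
    [-0.12,0,0.2,0,0,0,0],
    [-0.12,0,0.3,0,0,0,0],
    [-0.12,0,0.4,0,0,0,0],
    [-0.12,0,0.4,0,0,0,0]
  ]
}}

```text
time: 2.3
position: [0.5548, 0.0062, 0.0767]
tcp_rot: [-0.002, 0.578, 0.816, -0.002]
ft_force: [0.1, -0.1, -0.0]
grip_width: 0.5
```

```bash
python3 - <<'E'
from h import *
state()
im,d,K,V=snap('wrist'); cv2.imwrite('pics/w1.png',im[...,::-1]); print(K)
im2,*_=snap('side')
im3,*_=snap('scene')
cv2.imwrite('pics/m1.png',np.hstack([cv2.resize(im3[150:320,80:300,::-1],(400,309)),cv2.resize(im2[120:290,200:420,::-1],(400,309))]))
E
```

```text
t 2.3 case [ -2.1 187.3  76.7] F case [ 0.1 -0.1 -0. ] g 0.5
[[297.31863964   0.         255.18870651]
 [  0.         297.31863964 194.0951214 ]
 [  0.           0.           1.        ]]
```

View pics/m1.png

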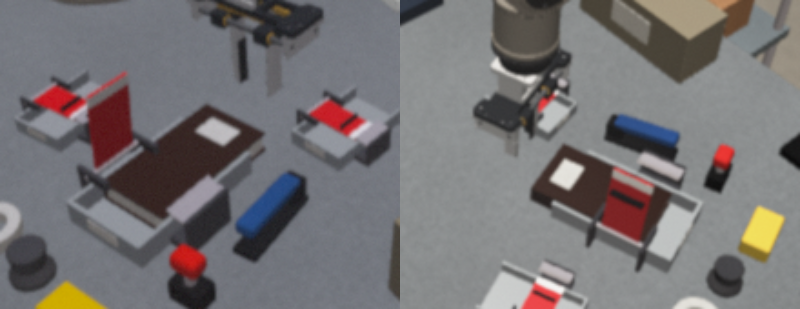

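Both views show the fingers (scene crop about (255,65), side crop (515,140)) in front of the volume's tail and square to the case. Lowering and pushing.

>>> {"method": "play_rows", "body": {
  "commands": [
    [0,0.007,0.136,0,0,0,0],
    [0,0.007,0.136,0,0,0,0],
    [-0.05,0.007,0.136,0,0,0,0],
    [-0.1,0.007,0.136,0,0,0,0],
    [-0.13,0.007,0.136,0,0,0,0],
    [-0.15,0.007,0.136,0,0,0,0],
    [-0.17,0.007,0.136,0,0,0,0],
    [-0.19,0.007,0.136,0,0,0,0],
    [-0.21,0.007,0.136,0,0,0,0],
    [-0.22,0.007,0.136,0,0,0,0]
  ]
}}

```text
time: 3.45
position: [0.5816, -0.0576, 0.0403]
tcp_rot: [-0.0, 0.579, 0.815, 0.001]
ft_force: [-2.7, 6.1, 6.0]
grip_width: 0.498
```

```bash
python3 -c "
from h import *
state()"
```

```text
t 3.45 case [  2.1 118.2  40.3] F case [-0.5  6.7  6. ] g 0.498
```

>>> {"method": "play_rows", "body": {
  "commands": [
    [-0.015,0,0,0,0,0,0],
    [-0.03,0,0,0,0,0,0],
    [-0.04,0,0,0,0,0,0],
    [-0.045,0,0,0,0,0,0],
    [-0.045,0,0,0,0,0,0]
  ]
}}

```text
time: 3.95
position: [0.5856, -0.0691, 0.0402]
tcp_rot: [-0.001, 0.579, 0.816, 0.001]
ft_force: [-3.7, 10.6, 8.0]
grip_width: 0.5
```

```bash
cat >> h.py <<'E'
def vol():
    im,d,K,V=snap('scene'); P=cloud(d,K,V)
    v=(np.hypot(P[...,0]-.61,P[...,1]+.15)<.2)&(abs(P[...,2]-.035)<.006)&(im.max(-1)<75)&(im[...,0]>im[...,2]*1.2)
    nc,lab,st,ce=cv2.connectedComponentsWithStats(v.astype(np.uint8)); q=P[lab==1+st[1:,4].argmax()]
    c=(q-O)@CR*1000
    print('vol y 1/99%',np.percentile(c[:,1],[1,99]).round(1),'x',np.percentile(c[:,0],[1,99]).round(1),'z',c[:,2].mean().round(1))
    return im
E
python3 -c "
from h import *
state();vol()
z=load('scene')"
```

```text
t 3.95 case [  2.1 106.1  40.2] F case [-0.  11.2  8. ] g 0.5
vol y 1/99% [-89.6  93.1] x [-50.8  48.9] z 35.2
```

>>> {"method": "play_rows", "body": {
  "commands": [
    [-0.008,0,0,0,0,0,0],
    [-0.016,0,0,0,0,0,0],
    [-0.022,0,0,0,0,0,0],
    [-0.022,0,0,0,0,0,0]
  ]
}}

```text
time: 4.4
position: [0.5857, -0.0695, 0.0401]
tcp_rot: [-0.005, 0.577, 0.817, 0.002]
ft_force: [-19.9, 38.2, 31.2]
grip_width: 0.504
```

```bash
python3 -c "
from h import *
state();vol()"
```

```text
t 4.4 case [  2.1 105.6  40.1] F case [-6.2 42.6 31.2] g 0.504
vol y 1/99% [-89.3  93. ] x [-50.8  48.8] z 35.2
```

The push stalled against a hard stop (42 N), and the volume's top measures within about 2 mm of fully in. Backing off, rising, and closing the gripper.

>>> {"method": "play_rows", "body": {
  "commands": [
    [0.03,0,0,0,0,0,0],
    [0.12,0,0,0,0,0,-1],
    [0.12,0,-0.2,0,0,0,-1],
    [0.12,0,-0.4,0,0,0,-1],
    [0.12,0,-0.6,0,0,0,-1],
    [0.12,0,-0.6,0,0,0,-1]
  ]
}}

```text
time: 5.05
position: [0.5768, -0.0436, 0.2238]
tcp_rot: [0.002, 0.579, 0.815, 0.001]
ft_force: [0.4, -1.0, 0.1]
grip_width: 0.11
```

```bash
python3 - <<'E'
from h import *
vol(); rel([-.115,-.02,.22])
im,d,K,V=snap('side'); P=cloud(d,K,V); hsv=cv2.cvtColor(im,cv2.COLOR_RGB2HSV)
for n in('scene','side'):
    im,d,K,V=load(n); P=cloud(d,K,V); hsv=cv2.cvtColor(im,cv2.COLOR_RGB2HSV); c=(P-O)@CR*1000
    r=(hsv[...,1]>150)&((hsv[...,0]<8)|(hsv[...,0]>172))&(abs(c[...,0]+55)<45)&(abs(c[...,1]+20)<45)&(c[...,2]>55)&(c[...,2]<150)
    r=cv2.erode(r.astype(np.uint8),np.ones((3,3)))>0; q=c[r]; a=np.polyfit(q[:,2]-42,q[:,0],1); print(n,'tab x=%.3f*(z-42)%+.1f'%tuple(a),len(q),q[:,1].mean().round(1))
E
```

```text
vol y 1/99% [-89.4  92. ] x [-50.3  48.7] z 35.2
t 5.1 case [  3.6 132.4 227.2] F case [ 2.7 -0.9  5.2] g 0.067
[-0.5087 -0.3944  0.0217] [ 0.0013  0.0003 -0.0003]
scene tab x=0.120*(z-42)-62.5 508 -21.3
side tab x=0.116*(z-42)-66.5 286 -21.3
```

>>> {"method": "play_rows", "body": {
  "commands": [
    [-0.1,-0.1,0.02,0.001,0,0,-1],
    [-0.25,-0.25,0.02,0.001,0,0,-1],
    [-0.509,-0.394,0.02,0.001,0,0,-1],
    [-0.509,-0.394,0.02,0.001,0,0,-1],
    [-0.509,-0.394,0.02,0.001,0,0,-1],
    [-0.509,-0.394,0.02,0.001,0,0,-1]
  ]
}}

```text
time: 5.75
position: [0.5138, -0.2274, 0.2132]
tcp_rot: [-0.002, 0.58, 0.814, -0.003]
ft_force: [-0.1, 0.1, 0.3]
grip_width: 0.001
```

```bash
python3 - <<'E'
from h import *
p,R=state(); print((Ro.from_matrix(R.T@TOOL).as_rotvec()/2/np.pi).round(4)); p0=w2c(p)
H=-64.5; r=68
for t in np.radians([95,83,75,67,59,51,44,37,30,23,16,8,0]):
    c,s=np.cos(t),np.sin(t); u=min(r*c-2*s,82*c-12*s); w=r*s+2*c
    tgt=np.array([H+u-12.5,-20,42+w+22])/1000
    print(round(np.degrees(t)),(tgt*1000).round(1),'share',(R.T@CR@(tgt-p0)/.3).round(3))
E
```

```text
t 5.75 case [-118.   -19.6  213.2] F case [-0.1  0.1  0.3] g 0.001
[-0.0011  0.     -0.0006]
95 [-96.1 -20.  131.6] share [-0.001  0.075  0.272]
83 [-78.9 -20.  131.7] share [-0.001  0.132  0.271]
75 [-67.4 -20.  130.2] share [-0.001  0.171  0.275]
67 [-56.  -20.  127.4] share [-0.     0.209  0.285]
59 [-45.1 -20.  123.3] share [-0.     0.245  0.298]
51 [-35.8 -20.  118.1] share [-0.     0.276  0.315]
44 [-29.5 -20.  112.7] share [-0.     0.297  0.333]
37 [-23.9 -20.  106.5] share [-0.     0.316  0.353]
30 [-19.1 -20.   99.7] share [0.    0.332 0.376]
23 [-15.2 -20.   92.4] share [0.    0.345 0.4  ]
16 [-12.2 -20.   84.7] share [0.    0.356 0.426]
8 [ -9.9 -20.   75.4] share [0.    0.363 0.457]
0 [ -9. -20.  66.] share [0.    0.367 0.488]
```

>>> {"method": "play_rows", "body": {
  "commands": [
    [0,0.04,0.15,0,0,0,-1],
    [0,0.06,0.27,0,0,0,-1],
    [0,0.06,0.27,0,0,0,-1],
    [0,0.06,0.27,0,0,0,-1],
    [0,0.06,0.27,0,0,0,-1],
    [0,0.06,0.27,0,0,0,-1]
  ]
}}

```text
time: 6.35
position: [0.532, -0.22, 0.134]
tcp_rot: [-0.001, 0.579, 0.816, -0.002]
ft_force: [-0.8, 0.1, 0.5]
grip_width: 0.004
```

```bash
cat > arc.py <<'E'
from h import *
import sys
p,R=state(); print((Ro.from_matrix(R.T@TOOL).as_rotvec()/2/np.pi).round(4)); p0=w2c(p)
H=-64.5; r=68
for t in np.radians([83,75,67,59,51,44,37,30,23,16,8,0]):
    c,s=np.cos(t),np.sin(t); u=min(r*c-2*s,82*c-12*s); w=r*s+2*c
    tgt=np.array([H+u-12.5,-20,42+w+22])/1000
    print(round(np.degrees(t)),(tgt*1000).round(1),'share',(R.T@CR@(tgt-p0)/.3).round(3))
E
python3 arc.py
```

```text
t 6.35 case [-98.4 -18.6 134. ] F case [-0.7  0.3  0.5] g 0.004
[-0.0006  0.0002 -0.    ]
83 [-78.9 -20.  131.7] share [-0.005  0.065  0.007]
75 [-67.4 -20.  130.2] share [-0.005  0.103  0.012]
67 [-56.  -20.  127.4] share [-0.005  0.141  0.022]
59 [-45.1 -20.  123.3] share [-0.005  0.178  0.035]
51 [-35.8 -20.  118.1] share [-0.005  0.209  0.052]
44 [-29.5 -20.  112.7] share [-0.005  0.23   0.07 ]
37 [-23.9 -20.  106.5] share [-0.005  0.249  0.091]
30 [-19.1 -20.   99.7] share [-0.005  0.265  0.113]
23 [-15.2 -20.   92.4] share [-0.005  0.278  0.138]
16 [-12.2 -20.   84.7] share [-0.004  0.288  0.163]
8 [ -9.9 -20.   75.4] share [-0.004  0.296  0.194]
0 [ -9. -20.  66.] share [-0.004  0.299  0.226]
```

>>> {"method": "play_rows", "body": {
  "commands": [
    [-0.005,0.04,0.007,0,0,0,-1],
    [-0.005,0.065,0.007,0,0,0,-1],
    [-0.005,0.084,0.009,0,0,0,-1],
    [-0.005,0.103,0.012,0,0,0,-1],
    [-0.005,0.122,0.017,0,0,0,-1],
    [-0.005,0.141,0.022,0,0,0,-1],
    [-0.005,0.16,0.028,0,0,0,-1],
    [-0.005,0.178,0.035,0,0,0,-1],
    [-0.005,0.194,0.043,0,0,0,-1],
    [-0.005,0.209,0.052,0,0,0,-1],
    [-0.005,0.22,0.061,0,0,0,-1],
    [-0.005,0.23,0.07,0,0,0,-1]
  ]
}}

```text
time: 7.55
position: [0.597, -0.1984, 0.1106]
tcp_rot: [-0.002, 0.579, 0.816, -0.003]
ft_force: [-0.7, -0.4, 0.6]
grip_width: 0.007
```

```bash
python3 arc.py; python3 - <<'E'
from h import *
a=snap('scene')[0]; b=snap('side')[0]
cv2.imwrite('pics/m2.png',np.hstack([cv2.resize(a[170:300,100:270,::-1],(400,306)),cv2.resize(b[150:280,250:420,::-1],(400,306))]))
for n in('scene','side'):
    im,d,K,V=load(n); P=cloud(d,K,V); hsv=cv2.cvtColor(im,cv2.COLOR_RGB2HSV); c=(P-O)@CR*1000
    r=(hsv[...,1]>150)&((hsv[...,0]<8)|(hsv[...,0]>172))&(c[...,0]>-80)&(c[...,0]<60)&(abs(c[...,1]+20)<40)&(c[...,2]>45)&(c[...,2]<150)
    r=cv2.erode(r.astype(np.uint8),np.ones((3,3)))>0; q=c[r]
    if len(q)>20: u,s,vt=np.linalg.svd(q-q.mean(0),full_matrices=False); print(n,len(q),q.mean(0).round(1),vt[2].round(3))
E
```

```text
t 7.55 case [-29.9 -19.7 110.6] F case [-0.8 -0.1  0.6] g 0.007
[-0.001  0.    -0.   ]
83 [-78.9 -20.  131.7] share [-0.001 -0.164 -0.07 ]
75 [-67.4 -20.  130.2] share [-0.001 -0.125 -0.065]
67 [-56.  -20.  127.4] share [-0.001 -0.087 -0.056]
59 [-45.1 -20.  123.3] share [-0.001 -0.051 -0.042]
51 [-35.8 -20.  118.1] share [-0.001 -0.02  -0.025]
44 [-29.5 -20.  112.7] share [-0.001  0.002 -0.007]
37 [-23.9 -20.  106.5] share [-0.001  0.02   0.013]
30 [-19.1 -20.   99.7] share [-0.001  0.036  0.036]
23 [-15.2 -20.   92.4] share [-0.001  0.05   0.06 ]
16 [-12.2 -20.   84.7] share [-0.001  0.06   0.086]
8 [ -9.9 -20.   75.4] share [-0.001  0.067  0.117]
0 [ -9. -20.  66.] share [-0.001  0.071  0.148]
side 352 [-38.7 -25.   72.6] [-0.734 -0.006  0.679]
```

View pics/m2.png

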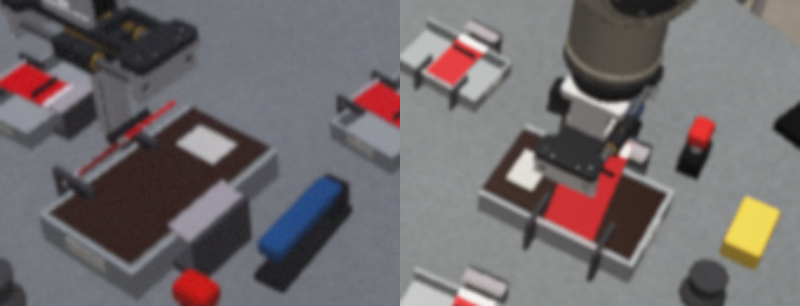

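The image shows the tab following the fingertips, which sit between hinge and ridge. The fitted angle is about 47° and the hinge line is unchanged, so the slide hasn't moved. Continuing the arc down.

>>> {"method": "play_rows", "body": {
  "commands": [
    [0,0.01,0.003,0,0,0,-1],
    [0,0.02,0.013,0,0,0,-1],
    [0,0.028,0.024,0,0,0,-1],
    [0,0.036,0.036,0,0,0,-1],
    [0,0.043,0.048,0,0,0,-1],
    [0,0.05,0.06,0,0,0,-1],
    [0,0.055,0.073,0,0,0,-1],
    [0,0.06,0.086,0,0,0,-1],
    [0,0.064,0.101,0,0,0,-1],
    [0,0.067,0.117,0,0,0,-1],
    [0,0.069,0.135,0,0,0,-1],
    [0,0.071,0.15,0,0,0,-1]
  ]
}}

```text
time: 8.85
position: [0.6165, -0.1915, 0.0652]
tcp_rot: [-0.002, 0.579, 0.816, -0.003]
ft_force: [-1.8, -0.9, 10.2]
grip_width: 0.006
```

```bash
cat > tab.py <<'E'
from h import *
state()
for n in('scene','side'):
    im,d,K,V=snap(n); P=cloud(d,K,V); hsv=cv2.cvtColor(im,cv2.COLOR_RGB2HSV); c=(P-O)@CR*1000
    z0=(abs(c[...,1]+20)<26)&(c[...,2]>38)
    r=z0&(hsv[...,1]>150)&((hsv[...,0]<8)|(hsv[...,0]>172))&(c[...,0]>-80)&(c[...,0]<60)&(c[...,2]<100)
    r=cv2.erode(r.astype(np.uint8),np.ones((3,3)))>0; q=c[r]
    if len(q)>20: a=np.polyfit(q[:,0],q[:,2],1); print(n,len(q),'slope %.3f'%a[0],'z at x=-20: %.1f'%(a[1]-20*a[0]))
    w=z0&(im.min(-1)>110)&(hsv[...,1]<60)&(c[...,0]>20)&(c[...,0]<75)&(c[...,2]<100); q=c[w]
    if len(q)>5: print('white x',np.percentile(q[:,0],[3,97]).round(1),'z',np.median(q[:,2]).round(1),len(q))
a,b=load('scene')[0],load('side')[0]
import sys
cv2.imwrite(sys.argv[1],np.hstack([cv2.resize(a[170:300,100:270,::-1],(400,306)),cv2.resize(b[150:280,250:420,::-1],(400,306))]))
E
python3 tab.py pics/m3.png
```

```text
t 8.85 case [ -9.2 -19.7  65.2] F case [-2.  -0.3 10.2] g 0.006
scene 295 slope 0.002 z at x=-20: 44.1
white x [43.  74.3] z 53.0 212
side 172 slope -0.003 z at x=-20: 43.4
white x [41.3 73.2] z 43.9 27
```

View pics/m3.png

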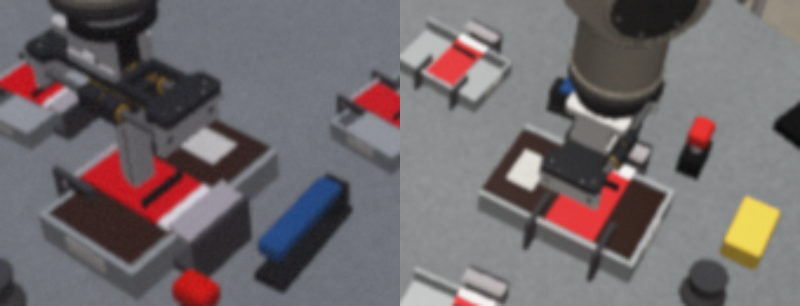

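The tab is flat (slope about 0, z = 44 mm) with its white edge short of the lip. Sliding it forward while keeping a light downward press.

>>> {"method": "play_rows", "body": {
  "commands": [
    [0,0.012,0,0,0,0,-1],
    [0,0.024,0,0,0,0,-1],
    [0,0.036,0,0,0,0,-1],
    [0,0.048,0,0,0,0,-1],
    [0,0.06,0,0,0,0,-1],
    [0,0.072,0,0,0,0,-1],
    [0,0.084,0,0,0,0,-1],
    [0,0.096,0,0,0,0,-1],
    [0,0.106,0,0,0,0,-1],
    [0,0.114,0,0,0,0,-1],
    [0,0.12,0,0,0,0,-1],
    [0,0.12,0,0,0,0,-1]
  ]
}}

```text
time: 10.15
position: [0.6497, -0.1803, 0.0653]
tcp_rot: [-0.002, 0.579, 0.815, -0.003]
ft_force: [-4.2, -1.3, 7.7]
grip_width: 0.006
```

```bash
python3 tab.py pics/m4.png
```

```text
t 10.15 case [ 25.8 -20.1  65.3] F case [-4.4  0.2  7.7] g 0.006
scene 210 slope 0.003 z at x=-20: 44.0
white x [64.8 74.5] z 55.4 121
side 198 slope -0.032 z at x=-20: 43.5
white x [62.2 74.7] z 54.0 28
```

Sliding smoothly with 4 N. Now to the stop.

>>> {"method": "play_rows", "body": {
  "commands": [
    [0,0.01,0,0,0,0,-1],
    [0,0.02,0,0,0,0,-1],
    [0,0.028,0,0,0,0,-1],
    [0,0.034,0,0,0,0,-1],
    [0,0.034,0,0,0,0,-1]
  ]
}}

```text
time: 10.75
position: [0.6545, -0.1791, 0.064]
tcp_rot: [-0.006, 0.58, 0.815, -0.006]
ft_force: [-26.3, -6.7, 12.9]
grip_width: 0.006
```

```bash
python3 tab.py pics/m5.png
```

```text
t 10.75 case [ 30.7 -20.5  64. ] F case [-27.1   2.3  12.9] g 0.006
scene 226 slope 0.002 z at x=-20: 44.0
white x [64.3 74.6] z 54.7 124
side 235 slope -0.009 z at x=-20: 43.3
white x [62.  74.4] z 54.5 25
```

View pics/m5.png

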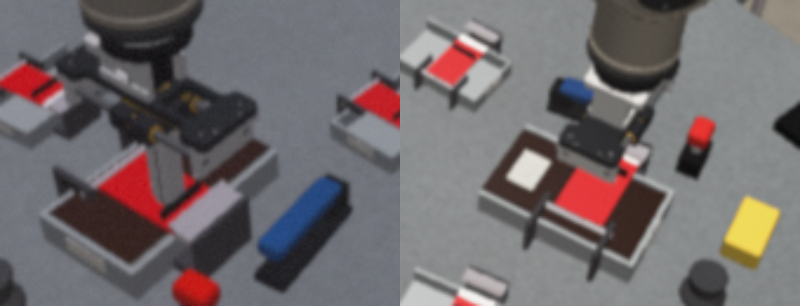

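The slide stalled at its stop (27 N) where predicted. Unloading, then rising straight up.

>>> {"method": "play_rows", "body": {
  "commands": [
    [0,-0.012,0,0,0,0,-1],
    [0,-0.016,-0.02,0,0,0,-1],
    [0,-0.02,-0.1,0,0,0,-1],
    [0,-0.02,-0.25,0,0,0,-1],
    [0,-0.02,-0.4,0,0,0,-1],
    [0,-0.15,-0.6,0,0,0,-1],
    [0,-0.3,-0.6,0,0,0,-1],
    [0.3,-0.3,-0.6,0,0,0,-1],
    [0.6,-0.3,-0.6,0,0,0,-1],
    [0.6,-0.3,-0.6,0,0,0,-1],
    [0.6,-0.3,-0.6,0,0,0,-1]
  ]
}}

```text
time: 11.95
position: [0.5152, -0.0326, 0.2457]
tcp_rot: [-0.002, 0.578, 0.816, -0.002]
ft_force: [0.2, -0.4, -0.7]
grip_width: 0.004
```

```bash
python3 tab.py pics/m6.png; python3 - <<'E'
from h import *
vol()
for n in('scene','side'):
    im,d,K,V=load(n); c=(cloud(d,K,V)-O)@CR*1000
    b=(abs(c[...,1]+20)<20)&(c[...,2]>46)&(c[...,2]<62)&(im.max(-1)<60)&(c[...,0]>0)&(c[...,0]<65)
    print(n,'ridge x',c[b][:,0].min().round(1) if b.any() else None, np.percentile(c[b][:,0],[5,50,95]).round(1) if b.any() else None)
E
```

```text
t 11.95 case [-52.3 163.8 245.7] F case [ 0.1 -0.5 -0.7] g 0.004
scene 408 slope 0.044 z at x=-20: 44.9
white x [64.6 74.7] z 55.2 123
side 348 slope 0.025 z at x=-20: 44.5
white x [60.4 74.3] z 55.7 51
vol y 1/99% [-90.6 -45.1] x [-50.   49.7] z 35.2
scene ridge x 43.0 [43.3 44.7 46.1]
side ridge x 37.2 [38.3 40.2 43.9]
```

View pics/m6.png

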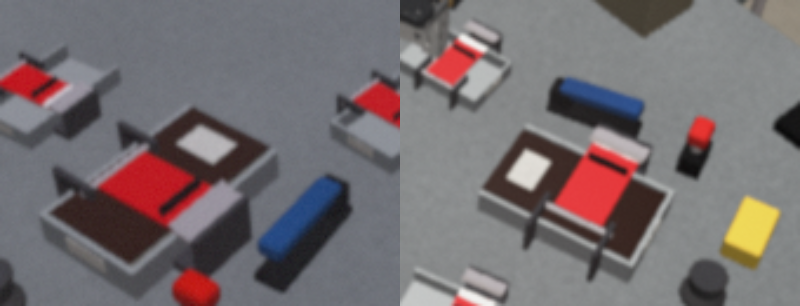

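The tab lies tucked under the lip with the white edge hidden: slope about 0.03–0.04 rad, ridge moved about 24–26 mm. The volume's tail is flush with the mouth, the stapler and stamp look undisturbed, and the arm is clear. Handing in.

```bash
python3 -c "
from rig import env
print(env.hand_in())"
```

```text
the job is handed in; nothing more can be done
None
```

I handed the job in at about 12 s of the 54 s allowed, and the checks I made before that point to success. No verdict was reported.

- **Volume:** I pushed it into the largest case with the half-open fingertips until it stalled against a hard stop at about 42 N. The tab was still open at about 1.45 rad. The camera put the volume's centre within about 2 mm of fully in, with its top at 35 mm.
- **Tab:** I folded it flat with the closed fingertips between hinge and ridge, then slid it forward by the ridge until it stalled at about 27 N.
- **After letting go:** The tab rests under the lip at 0.025 to 0.044 rad, below the 0.08 limit. The ridge position puts the slide at about 24–26 mm.
- **Other things on the table:** The stapler, stamp and sponge look unmoved in the last picture. I did not measure any of the loose objects.

**Disagreements:**
- The two cameras differ by about 4 mm on the ridge position.
- The last automatic volume reading saw only the part on one side of the tab. The volume's final position therefore rests on the reading taken just after the push and on how flush it looks in the last picture.

I viewed 9 of the 10 pictures allowed.

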